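# Slide the flat circuit board under the inspection bridge

### The job

Two circuit boards from a television wait in grey trays, side by side in the two lanes in front of the low white inspection bridge. Slide the tray with the flat, low board along its lane, under the bridge, until it is centred below the bridge and sticks out equally on both sides, and leave it there. Leave the other tray, with the tall parts, where it is, and do not bump the bridge.

Things in the scene. Friction and masses are not known exactly. Their poses are not given: they have to be found in the camera images.
- low_tray: The tray to slide: loose, grey, 150 mm along x, 84 along y, with a flat green board (34 mm square chip in the middle, nothing over 11 mm high). At its -x end, towards the robot, an upright lip across its width: outer face 75 mm from the origin, top 22 mm above the underside. 0.2 kg; stays where it is left. Origin: centre of the underside, on the deck; x along the lane to the bridge, z up.
- tall_tray: The other tray, to be left alone: the same grey tray and lip, same origin and axes, but its board carries a transformer, two round capacitors and a heat sink up to 42 mm above the underside, too tall for the bridge. It waits in the lane beside the first tray.
- bridge: Fixed white bridge. Origin: on the deck (6 mm over the bench), mid-bridge; x along the lanes, away from the robot, y left. Lane centres y = +55 and -55 mm (either tray in either), 91 mm wide between rails 9 mm high, x -260 to 160 mm. Beam x -22 to 22 mm, z 30 to 52 mm; a 32 mm round camera over each lane to z 80 mm. No end stop: a centred tray sticks out 53 mm each side.
Things that resemble listed ones, but are neither listed nor needed, are in the scene too. What is shaped like the low_tray but pink or yellow is not meant.

How it is judged:
At the end, for the whole second after the job is handed in: The tray with the low board lies flat and at rest on the deck under the bridge, its centre within 12 mm of the bridge's middle along the lane, in line with the lane within 10 degrees (x of low_tray in the frame of bridge between -0.012 and 0.012 m and z of low_tray in the frame of bridge below 0.005 m and angle between low_tray's own z axis and vertical below 0.08 rad and angle between the x axis of low_tray and the x axis of bridge, either way round below 0.17 rad and linear speed of low_tray below 0.01 m/s); the robot touches nothing.
It fails at once if the tray with the tall parts is moved by more than 15 mm (distance of tall_tray from where it was at the start of the episode above 0.015 m).
It fails at once if the robot bumps the bridge (over 3 N) (contact force between any of the fingers, the arm and bridge above 3 N).
It also fails if it takes over 34 s, if anything falls off the work surface, if the arm or the gripper's body presses on something with over 40 N, if the wrist force passes 120 N, or if a joint passes its speed limit or range.

### The arm

A 6-joint arm with a two-finger parallel gripper is mounted at the origin on the work surface. World frame = base frame: x ahead of the robot, y to its left, z up, the work surface at z = 0. Lengths are in m, angles in rad, forces in N, time in s.
With the tool pointing down it reaches from about 0.3 to 0.875 m from the base axis. Payload 6.4 kg.
Tool frame: the origin (TCP) lies between the finger pads; the fingertips stand 25 mm ahead of it and the grasp point (between the pads) lies 6 mm ahead of it; z points along the fingers, y is the line along which they close (so a half turn about z gives the same grasp; the last joint's range is limited). The gripper opens to 85 mm and grips with 20 to 120 N. Pads are 22 mm wide; open, the fingers measure 114 mm over their backs; the gripper's body (76 mm by 85 mm) begins 54 mm behind the grasp point. The pads swing forward as they close: fully open they stand 13 mm farther back than shut.
Start: joints at [-1.316, 0.181, 1.607, -0, 1.354, -0.206], TCP at [0.256, -0.515, 0.256] pointing down, gripper open.
Joint ranges: [-2.99, 2.99], [-0.89, 2.07], [0.3, 2.58], [-1.14, 4.28], [0, 2.63], [-3.12, 3.12]. Speed limits (rad/s): [2.57, 2.57, 3.01, 3.14, 3.14, 3.14].

### API

Orientations are given as a unit quaternion [w, x, y, z].
In Python, from bench import ctrl gives the robot as it stands.
- The arm moves only by the tool servo_tool, never from a script. Its argument "series" is text: rows parted by semicolons, each of 7 numbers parted by spaces: the gripper command: -1 is fully open, 1 is shut, values between are in proportion, then the shift along the tool's x, y, z in m, then the turn, a rotation vector about the tool's x, y, z in degrees. A call has 1 to 12 rows; each row is the pose to reach, as a shift and turn from the pose commanded when the call began, along the tool's axes at that moment; what a row does not reach only later rows make up. A row lasts 1/12 s, in which the tool goes at most 41.7 mm and 7.16 degrees, less where a joint would pass 70% of its speed; a pose out of reach is approached as far as the arm can. A call with a gripper value outside its range is refused whole. The fingers move at their own pace and stop on an object; the grip force is fixed at half the most. Time passes only in rows, so rows that repeat a pose let the fingers close. It gives the time, the measured TCP pose, the force, the opening and the grip force at its end, in the units of the state.
- ctrl.get_obs(): the state, without advancing time (a new reading comes with each control period).
- ctrl.camera(name): name is "scene" or "top" or "wrist"; returns a dict with "img" (400x640x3 uint8, red, green, blue), "z_map" (400x640 float32, m along the optical axis (not along the pixel's ray), 0 where there is no reading), "fovy" (degrees; the focal length in pixels is half the picture's height over the tangent of half this angle, whatever the lens; pixels are square), "cx", "cy" (the principal point, pixels), "k1" (the pictures are not rectified: a ray, as slopes to the right and down, at radius r is drawn at 1 + k1 r^2 times it, then the intrinsics apply), "extrinsics" (4x4, takes a point from camera to world coordinates); the wrist camera has in their place "T_tool_cam" (4x4, takes a point from camera to tool coordinates, whose origin is the TCP and whose axes are the flange's). Camera axes: x right, y down, z forward; pixel columns grow to the right and rows downward; lengths in m; the calibration is good to about 2 mm. A picture is of the moment at which its call begins: read the wrist's pose just before it.
- ctrl.hand_in(): hands the job in; it is judged then, once.
The state is a dict: "time_s": time; "q": joint angles; "dq": joint speeds; "joint_efforts": joint torques, N m; "eef_pos": TCP position; "eef_rot": TCP orientation; "wrist_force": force on the tool from outside, world axes, zero at the start; "torque": the same for the moment, N m; "opening": opening from 0.0 (shut) to 1.0 (fully open); "grasp_force": force on a finger pad.
Only numpy, scipy, OpenCV 4.12 (cv2) and the standard library are available. Lean on these libraries where they do the work, as an engineer would, in place of code of your own. Each camera call takes 0.05 s, during which the arm holds its last target. There are 200 camera calls.

## Working session

There is one attempt and no reset: what is moved stays moved. The work goes in short steps, Python scripts to look and compute and a tool call to move; the robot and the scene stay as the last step left them, time stands still between calls to the robot, and variables do not carry over. Pictures are saved under pics/ and viewed, at most 10 in all, crops included, and the job is handed in when it is done.

Besides the shell and the picture viewer there is one more tool, called after ">>>" as name(argument=value, ...) on one line, values as JSON. servo_tool: Moves the arm, as the interface text tells. Its arguments: {"type":"object","properties":{"series":{"type":"string"}},"required":["series"]}

```bash
mkdir -p pics
cat > h.py <<'E'
import numpy as np, cv2
from bench import ctrl
def cloud(c,T=None):
    T=c.get("extrinsics") if T is None else T
    T=np.array(T); h,w=c["z_map"].shape
    f=h/2/np.tan(np.radians(c["fovy"])/2)
    K=np.array([[f,0,c["cx"]],[0,f,c["cy"]],[0,0,1.]])
    u,v=np.meshgrid(np.arange(w),np.arange(h))
    p=cv2.undistortPoints(np.stack([u,v],-1).reshape(-1,1,2).astype(float),K,np.array([c["k1"],0,0,0.])).reshape(h,w,2)
    z=c["z_map"].astype(float)
    P=np.dstack([p*z[...,None],z])@T[:3,:3].T+T[:3,3]
    P[z==0]=np.nan
    return P
def save(c,n): cv2.imwrite(f"pics/{n}.png",c["img"][...,::-1])
E
python3 - <<'E'
from h import *
o=ctrl.get_obs();print(o)
for n in("top","scene"):
    c=ctrl.camera(n);save(c,n+"1");np.save(n+"_P.npy",cloud(c));np.save(n+"_I.npy",c["img"])
    print(n,np.array(c["extrinsics"]).round(3).tolist(),c["k1"])
E
```

```text
{'time_s': 0.0, 'q': array([-1.31629059e+00,  1.81542617e-01,  1.60802476e+00,  2.58911798e-05,
        1.35378778e+00, -2.06325078e-01]), 'dq': array([ 5.69599963e-04,  3.69505907e-04,  4.68375957e-05, -1.53964884e-03,
       -4.70165016e-04,  2.41358821e-04]), 'joint_efforts': array([-1.45718164e-03, -4.44867897e+01, -3.51336050e+01, -4.14921860e-04,
        8.82148684e-03, -5.43585656e-06]), 'eef_pos': array([ 0.25557583, -0.51450625,  0.25537513]), 'eef_rot': array([-8.81302327e-04,  9.73571868e-01,  2.28379161e-01, -8.59180350e-06]), 'wrist_force': array([-0.04257191, -0.75074448, -0.30682613]), 'torque': array([-0.01614957, -0.02041244, -0.03390795]), 'grasp_force': 0.0, 'opening': 0.9981077030868173}
top [[-0.021, -0.987, 0.16, 0.211], [-1.0, 0.02, -0.009, 0.032], [0.006, -0.161, -0.987, 1.45], [0.0, 0.0, 0.0, 1.0]] 0.03737058626731496
scene [[-0.258, 0.729, -0.634, 1.302], [0.966, 0.201, -0.162, 0.24], [0.009, -0.654, -0.756, 1.055], [0.0, 0.0, 0.0, 1.0]] -0.07423530340106062
```

View pics/top1.png

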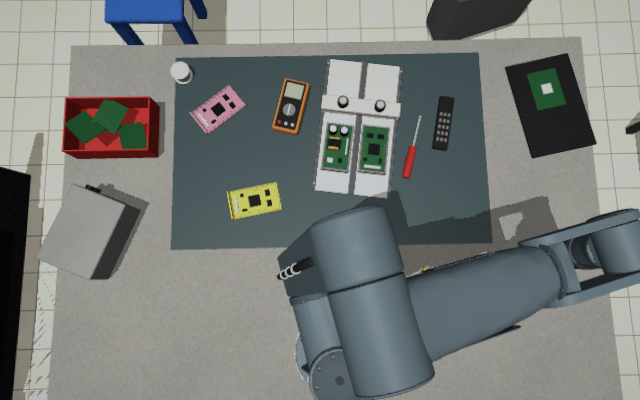

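View pics/scene1.png

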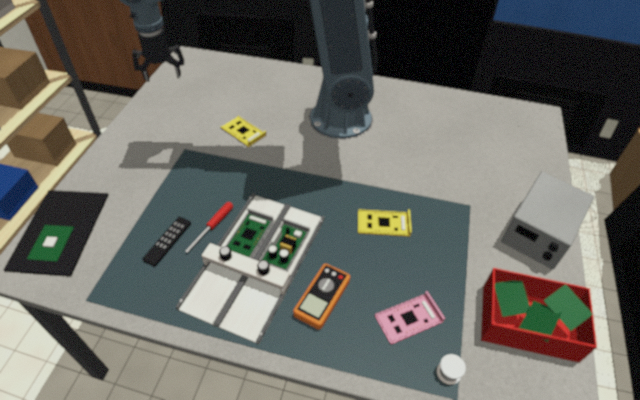

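Top view shows the fixture. The left lane board at (338,145) has transformer and capacitors. The right lane board at (375,147) is flat. Candidates:
- Flat board in the right lane (375,147): chosen
- Tall board (338,145): no
- Yellow tray (254,200): no
- Pink tray (218,108): no
- Second yellow tray behind the arm (scene 243,130): no
- Green board on black (547,90): no

Next is a close crop and the measurements.

Run:
```python
from h import *
P=np.load("top_P.npy");I=np.load("top_I.npy")
cv2.imwrite("pics/crop.png",cv2.resize(I[50:210,300:420],None,fx=3.7,fy=3.7,interpolation=cv2.INTER_CUBIC)[...,::-1])
S=np.load("scene_P.npy")
for nm,Q,m in(("top",P,np.s_[55:205,305:415]),("scene",S,np.s_[190:345,170:330])):
    X=Q[m].reshape(-1,3);X=X[~np.isnan(X[:,0])]
    b=X[(X[:,2]>.050)&(X[:,2]<.064)]
    r=cv2.minAreaRect(b[:,:2].astype(np.float32)*1000);print(nm,"beam",r,len(b),np.median(b[:,2]))
    c=X[X[:,2]>.075];print("cams",len(c));
    k=cv2.kmeans(c[:,:2].astype(np.float32),2,None,(3,50,1e-5),5,0)
    print(k[2],c[:,2].max())
    r=cv2.minAreaRect(X[(X[:,2]>.004)][:,:2].astype(np.float32)*1000);print("all",r)
```

```text
top beam ((658.5760498046875, -87.20513153076172), (236.0328369140625, 156.5880584716797), 83.6939926147461) 958 0.058293606231281325
cams 192
[[ 0.7186046  -0.03813175]
 [ 0.70372295 -0.14670375]] 0.09633137562642635
all ((659.5737915039062, -95.8502197265625), (342.2067565917969, 474.186767578125), 88.8469467163086)
scene beam ((670.0017700195312, -39.108489990234375), (332.8697509765625, 147.1952362060547), 82.44561004638672) 1173 0.05775284131587799
cams 248
[[ 0.72326124 -0.03760158]
 [ 0.7078197  -0.14633279]] 0.091576720535546
all ((665.104736328125, -125.36529541015625), (500.65093994140625, 491.60882568359375), 15.399696350097656)
```

View pics/crop.png

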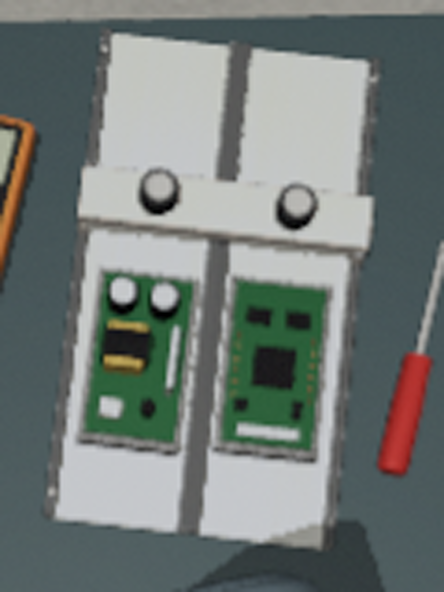

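Crop confirms it: right-lane board (crop 272,365) is flat with a square chip. The left one has capacitors and a transformer. Now I'll refine the tray and bridge poses.

Run:
```python
from h import *
for nm,m in(("top",np.s_[55:205,305:415]),("scene",np.s_[190:345,170:330])):
    Q=np.load(nm+"_P.npy")[m].reshape(-1,3);I=np.load(nm+"_I.npy")[m].reshape(-1,3).astype(int)
    k=~np.isnan(Q[:,0]);Q=Q[k];I=I[k]
    a=np.radians(-7.95);o=np.array([.7133,-.092])
    L=Q.copy();L[:,:2]=(Q[:,:2]-o)@np.array([[np.cos(a),-np.sin(a)],[np.sin(a),np.cos(a)]])
    L*=1000
    b=L[(abs(L[:,2]-58)<2.5)&(abs(L[:,0])<35)&(abs(L[:,1])<125)]
    print(nm,"beam x pct",np.percentile(b[:,0],[2,50,98]).round(1),"y",np.percentile(b[:,1],[1,99]).round(1))
    for lo,hi in((-100,-60),(-30,30),(60,100)):
        s=b[(b[:,1]>lo)&(b[:,1]<hi)];print("  ",lo,np.percentile(s[:,0],[4,96]).round(1))
    g=(I[:,1]>I[:,0]+25)&(I[:,1]>I[:,2]+15)
    for y in(55,-55):
        s=L[(abs(L[:,1]-y)<47)&(L[:,0]<-20)&(L[:,0]>-255)&g]
        print("  green",y,len(s),np.percentile(s,[2,98],axis=0).round(1).tolist())
        print("   maxz",np.percentile(L[(abs(L[:,1]-y)<30)&(L[:,0]<-40)&(L[:,0]>-230)][:,2],[50,90,99]).round(1))
        # height profile along x
        for x in range(-260,-24,6):
            t=L[(abs(L[:,1]-y)<25)&(abs(L[:,0]-x)<3)][:,2]
            if y<0 and len(t): print((x,round(np.median(t),1),round(t.max(),1)),end=" ")
    print()
    d=L[(L[:,2]<25)&(abs(L[:,1])<60)&(I.min(1)>150)];print("white deck x",np.percentile(d[:,0],[.5,99.5]).round(1))
```

```text
top beam x pct [-22.4  -3.5  20.4] y [-115.1  114. ]
   -100 [-20.2  18.5]
   -30 [-21.5  19.5]
   60 [-22.1  19.9]
  green 55 614 [[-186.1, 17.4, 7.9], [-56.2, 88.8, 29.1]]
   maxz [15.8 47.6 53.2]
  green -55 762 [[-179.7, -92.8, 7.9], [-48.8, -21.8, 20.3]]
   maxz [13.7 19.2 29.3]
(-260, np.float64(6.2), np.float64(12.8)) (-254, np.float64(8.0), np.float64(12.1)) (-248, np.float64(5.8), np.float64(12.5)) (-242, np.float64(6.0), np.float64(16.9)) (-236, np.float64(6.6), np.float64(13.5)) (-230, np.float64(5.5), np.float64(11.4)) (-224, np.float64(7.4), np.float64(13.4)) (-218, np.float64(6.8), np.float64(16.5)) (-212, np.float64(7.0), np.float64(13.3)) (-206, np.float64(5.9), np.float64(15.1)) (-200, np.float64(6.5), np.float64(10.4)) (-194, np.float64(14.3), np.float64(36.8)) (-188, np.float64(26.4), np.float64(31.9)) (-182, np.float64(13.3), np.float64(19.0)) (-176, np.float64(15.5), np.float64(24.0)) (-170, np.float64(16.0), np.float64(22.6)) (-164, np.float64(14.2), np.float64(19.5)) (-158, np.float64(13.0), np.float64(19.5)) (-152, np.float64(13.8), np.float64(18.9)) (-146, np
[... 2049 characters left out ...]
np.float64(14.6), np.float64(18.2)) (-128, np.float64(16.0), np.float64(20.6)) (-122, np.float64(15.9), np.float64(20.3)) (-116, np.float64(15.3), np.float64(19.9)) (-110, np.float64(15.5), np.float64(21.7)) (-104, np.float64(14.9), np.float64(19.6)) (-98, np.float64(13.9), np.float64(19.9)) (-92, np.float64(13.3), np.float64(16.9)) (-86, np.float64(14.0), np.float64(17.2)) (-80, np.float64(15.4), np.float64(19.2)) (-74, np.float64(14.9), np.float64(18.3)) (-68, np.float64(13.8), np.float64(19.9)) (-62, np.float64(13.1), np.float64(16.6)) (-56, np.float64(13.2), np.float64(16.7)) (-50, np.float64(14.0), np.float64(19.1)) (-44, np.float64(14.2), np.float64(15.7)) 
white deck x [-258.8  230. ]
```

>>> servo_tool(series="1 0.038 -0.026 0.012 0 0 3.4; 1 0.076 -0.051 0.025 0 0 6.9; 1 0.114 -0.077 0.04 0 0 10.3; 1 0.152 -0.102 0.05 0 0 13.8; 1 0.19 -0.128 0.065 0 0 17.2; 1 0.228 -0.154 0.08 0 0 20.6; 1 0.266 -0.179 0.09 0 0 24; 1 0.305 -0.205 0.105 0 0 27.5; 1 0.343 -0.23 0.12 0 0 31; 1 0.381 -0.256 0.135 0 0 34.4; 1 0.381 -0.256 0.135 0 0 34.4; 1 0.381 -0.256 0.135 0 0 34.4")

```text
time_s: 1.1
eef_pos: [0.4833, -0.1122, 0.1195]
eef_rot: [-0.001, 0.998, -0.069, -0.001]
wrist_force: [-0.1, 0.5, -0.1]
opening: 0.003
grasp_force: 0.0
```

```bash
cat >> h.py <<'E'
def loc(p):
    a=np.radians(-7.95);p=np.array(p,float).copy()
    p[...,:2]=(p[...,:2]-[.7133,-.092])@np.array([[np.cos(a),-np.sin(a)],[np.sin(a),np.cos(a)]])
    return p*1000
def wrist():
    from scipy.spatial.transform import Rotation as R
    o=ctrl.get_obs();c=ctrl.camera("wrist");T=np.eye(4);q=o["eef_rot"]
    T[:3,:3]=R.from_quat(np.r_[q[1:],q[0]]).as_matrix();T[:3,3]=o["eef_pos"]
    return o,c,loc(cloud(c,T@np.array(c["T_tool_cam"])))
E
python3 - <<'E'
from h import *
o,c,L=wrist();save(c,"w1");print(loc(o["eef_pos"]),o["eef_rot"],c["T_tool_cam"])
k=~np.isnan(L[...,0])&(abs(L[...,1]+55)<30)&(L[...,0]<-100)&(L[...,2]>22)&(L[...,2]<34)
s=L[k];print(len(s),np.percentile(s[:,0],[3,50,97]) if len(s) else "")
E
```

```text
[-225.01061481  -51.79396839  119.5291961 ] [-0.00101106  0.99763098 -0.06877785 -0.00100166] [[-4.65040209e-04 -9.60275214e-01 -2.79054289e-01  7.01696694e-02]
 [ 9.99999889e-01 -4.68308116e-04 -5.49551867e-05  1.91003537e-03]
 [-7.79112849e-05 -2.79054284e-01  9.60275325e-01 -1.17771912e-01]
 [ 0.00000000e+00  0.00000000e+00  0.00000000e+00  1.00000000e+00]]
723 [-192.47849709 -189.57044775 -187.46166486]
```

View pics/w1.png

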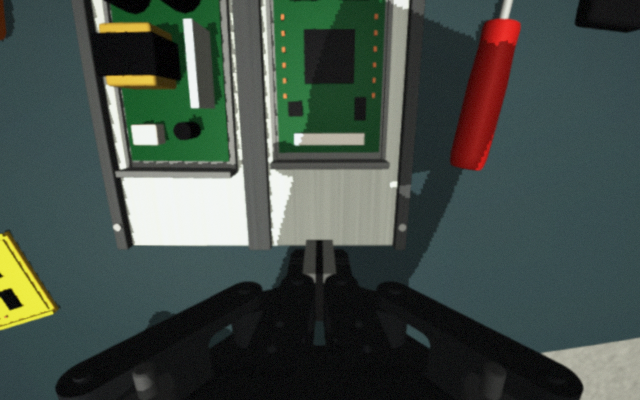

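Wrist view: the flat board's lip is at (330,163) and the shut fingers at (320,255), in the empty part of the lane behind it. Lip outer face is at bridge x = -192 mm, so the push is 117 mm. Descending behind it.

>>> servo_tool(series="1 0 0.003 0.02 0 0 0; 1 0 0.003 0.04 0 0 0; 1 0 0.003 0.055 0 0 0; 1 0 0.003 0.065 0 0 0; 1 0 0.003 0.074 0 0 0; 1 0 0.003 0.074 0 0 0; 1 0 0.003 0.074 0 0 0")

```text
time_s: 1.73
eef_pos: [0.4826, -0.1194, 0.0472]
eef_rot: [-0.0, 0.998, -0.07, -0.0]
wrist_force: [-0.1, -0.1, 0.2]
opening: 0.001
grasp_force: 0.0
```

Run:
```python
from h import *
o,c,L=wrist();print(loc(o["eef_pos"]),o["eef_rot"],o["wrist_force"])
```

```text
[-224.67794444  -59.02006472   47.21437462] [-1.15977500e-04  9.97557712e-01 -6.98464379e-02 -2.69302598e-04] [-0.10468292 -0.07898412  0.21457164]
```

>>> servo_tool(series="1 0.01 -0.003 0 0 0 0; 1 0.02 -0.003 0 0 0 0; 1 0.03 -0.003 0 0 0 0; 1 0.04 -0.003 0 0 0 0; 1 0.05 -0.003 0 0 0 0; 1 0.06 -0.003 0 0 0 0; 1 0.07 -0.003 0 0 0 0; 1 0.08 -0.003 0 0 0 0; 1 0.09 -0.003 0 0 0 0; 1 0.1 -0.003 0 0 0 0; 1 0.108 -0.003 0 0 0 0; 1 0.11 -0.003 0 0 0 0")

```text
time_s: 2.78
eef_pos: [0.5941, -0.132, 0.0483]
eef_rot: [0.0, 0.998, -0.07, 0.001]
wrist_force: [-2.1, -0.0, 2.8]
opening: 0.0
grasp_force: 1.0
```

```bash
cat > m.py <<'E'
from h import *
o,c,L=wrist();print("tcp",loc(o["eef_pos"]).round(1),o["wrist_force"].round(2))
def lip(L,t):
    for y0 in(-55,-85,-25,55):
        s=L[~np.isnan(L[...,0])&(abs(L[...,1]-y0)<(12 if y0!=55 else 30))&(L[...,0]<-45)&(L[...,0]>-210)&(L[...,2]>23.5)&(L[...,2]<33)]
        print(t,y0,len(s),np.percentile(s[:,0],[3,50,97]).round(1) if len(s) else "")
lip(L,"wrist");save(c,"w_%d"%(o["time_s"]*100))
for n in("top","scene"):
    c=ctrl.camera(n);L=loc(cloud(c));save(c,n+"_%d"%(o["time_s"]*100));lip(L,n)
    I=c["img"].astype(int);g=(I[...,1]>I[...,0]+25)&(I[...,1]>I[...,2]+15)&(abs(L[...,1]+55)<44)&(L[...,2]<25)
    s=L[g&(abs(L[...,0])<250)][:,0];print("green",np.percentile(s,[1,99]).round(1))
E
python3 m.py; ls pics
```

```text
tcp [-112.6  -56.1   48.3] [-2.07 -0.01  2.81]
wrist -55 752 [-106.6  -99.9  -97.3]
wrist -85 591 [-102.7  -99.4  -97.7]
wrist -25 419 [-101.6  -98.6  -97. ]
wrist 55 2471 [-171.7 -105.1  -66.2]
top -55 0 
top -85 0 
top -25 0 
top 55 54 [-198.7 -163.9  -83.5]
green [-57.2 -40.6]
scene -55 29 [-109.7  -98.9  -95.4]
scene -85 17 [-102.8  -97.8  -95.8]
scene -25 15 [-102.4  -98.7  -95.5]
scene 55 177 [-197.8 -157.6  -65.9]
green [-82.8  43.6]
crop.png
scene1.png
scene_278.png
top1.png
top_278.png
w1.png
w_278.png
```

>>> servo_tool(series="1 0.004 0 0 0 0 0; 1 0.009 0 0 0 0 0; 1 0.014 0 0 0 0 0; 1 0.019 0 0 0 0 0; 1 0.023 0 0 0 0 0; 1 0.026 0 0 0 0 0; 1 0.027 0 0 0 0 0; 1 0.027 0 0 0 0 0; 1 0.027 0 0 0 0 0")

```text
time_s: 3.68
eef_pos: [0.619, -0.1354, 0.0473]
eef_rot: [0.0, 0.998, -0.07, 0.0]
wrist_force: [0.3, 0.5, -0.2]
opening: -0.0
grasp_force: 0.0
```

```bash
python3 m.py
```

```text
tcp [-87.4 -56.1  47.3] [ 0.25  0.47 -0.15]
wrist -55 796 [-81.4 -74.6 -71.7]
wrist -85 581 [-76.5 -73.6 -72. ]
wrist -25 413 [-76.2 -73.1 -71.5]
wrist 55 2089 [-128.3 -101.2  -65.8]
top -55 0 
top -85 0 
top -25 0 
top 55 35 [-199.2 -138.9  -83.1]
green [-26.5 -20.2]
scene -55 29 [-81.4 -73.9 -70.1]
scene -85 17 [-76.2 -73.5 -70.4]
scene -25 17 [-76.9 -73.8 -71. ]
scene 55 152 [-198.  -160.2  -65.8]
green [-57.3  68.9]
```

The lip face is now about -76 mm against a target of -75, within tolerance. Backing off and checking the result.

>>> servo_tool(series="1 -0.01 0 0 0 0 0; 1 -0.03 0 0 0 0 0; 1 -0.05 0 0 0 0 0; 1 -0.06 0 -0.03 0 0 0; 1 -0.07 0 -0.06 0 0 0; 1 -0.09 0 -0.09 0 0 0; 1 -0.12 0 -0.11 0 0 0; 1 -0.16 0 -0.12 0 0 0; 1 -0.2 0 -0.12 0 0 0; 1 -0.2 0 -0.12 0 0 0; 1 -0.2 0 -0.12 0 0 0")

```text
time_s: 4.75
eef_pos: [0.4187, -0.1068, 0.1673]
eef_rot: [0.0, 0.998, -0.07, 0.0]
wrist_force: [-0.5, -0.4, -0.5]
opening: 0.001
grasp_force: 0.0
```

```bash
python3 m.py
python3 - <<'E'
from h import *
import glob
f=sorted(glob.glob("pics/scene_*"),key=lambda s:int(s[11:-4]))[-1]
cv2.imwrite("pics/fin.png",cv2.resize(cv2.imread(f)[190:345,170:330],None,fx=3.7,fy=3.7))
E
```

```text
tcp [-289.7  -55.4  167.3] [-0.53 -0.4  -0.52]
wrist -55 0 
wrist -85 0 
wrist -25 0 
wrist 55 1371 [-198.3 -170.4 -137. ]
top -55 19 [-76.1 -73.3 -54.9]
top -85 15 [-76.2 -73.1 -70.7]
top -25 16 [-75.9 -73.1 -59.9]
top 55 95 [-200.7 -170.4  -83.4]
green [-64.8  67.8]
scene -55 18 [-76.8 -72.2 -70. ]
scene -85 18 [-75.5 -72.9 -70.4]
scene -25 20 [-77.  -72.6 -70.5]
scene 55 180 [-198.1 -158.2  -66. ]
green [-63.1  69.1]
```

View pics/fin.png

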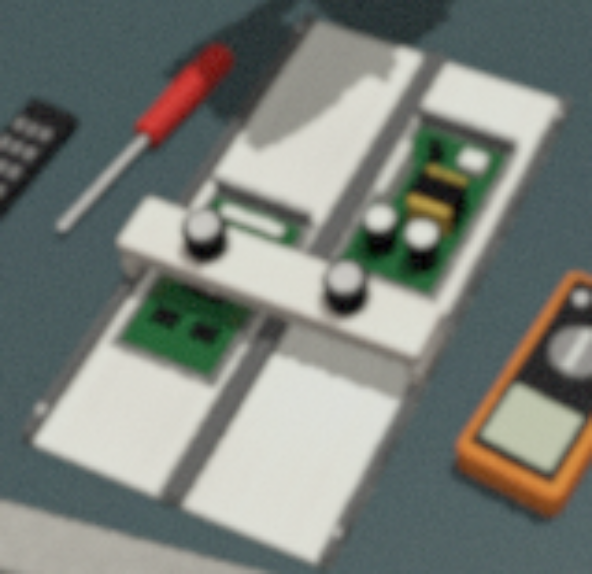

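The picture shows the low tray centred under the bridge, with its lip at (265,205) and front edge at (165,360). The tall tray at (430,200) is where it started, so I'm handing in.

```bash
python3 -c "from bench import ctrl;print(ctrl.hand_in())"
```

```text
the job is handed in; nothing more can be done
None
```

The flat-board tray is under the bridge, centred to about 1–2 mm by my camera measurements; the tall tray shows no visible movement, the arm made no sign of touching the bridge, and the job is handed in at about 5 s (no verdict was returned).

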